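Clamp a panel in the box easel and hold its board up at 50 degrees

TASK

Set the painting panel up on the box easel: with the easel's lid still lying shut, push the wooden clamp along the mast until you feel the panel pressed firmly home between clamp and ledge. Then raise the lid to 50 degrees from shut and keep holding it there, still, for me to tighten the wing nuts: finish while holding it, because they are slack and it would fall. Leave the paint pots and the brush jar alone.

Things in the scene. Friction and masses are not known exactly. Their poses are not given: they have to be found in the camera images.
- easel_lid (a joint): Hinge of the easel's lid, rad: 0 shut (level), grows as the free end rises; the slotted stays stop it at 1.13. Nothing holds it up: let go, it falls shut. 50 degrees is 0.873. The lid with mast and clamp weighs about 0.8 kg; lifting it with the panel at the mast's end takes about 4 to 6 N.
- easel_box: Box of the table-top easel, light wood, standing fixed: 270 mm deep (x), 300 mm wide (y), 70 mm high; origin under its middle, x toward the hinge side, which is farther from the robot. Brass slotted stays and wing nuts on its sides stand out 20 mm at most.
- hinge (a point): Middle of the lid's hinge line, which runs along this frame's y, 70 mm above the table. The lid is a board 270 x 300 x 9 mm on top of the box; shut, its underside is at the hinge's height. The frame turns with the lid: x runs along the lid from its free end to the hinge, y across it, z out of its upper face.
- mast_end (a point): Middle of the mast's free end, the place to take hold of. The mast is a bar 36 mm wide (y), 16 mm thick (z), fixed along the middle of the lid; it juts 55 mm past lid and box on the robot's side, over free table. This point is half-way through the bar, 15 mm short of its tip, 310 mm from the hinge along the lid and 17 mm above the hinge's height when shut. Axes as for the hinge.
- ledge_face (a point): Middle of the ledge's face that the panel's lower edge must meet; x points into the ledge. The ledge is a wooden strip 280 mm long across the lid, 23 mm wide, 25 mm higher than the mast, its face 35 mm from the hinge line. The point is 9 mm above the mast's top. Axes as for the hinge.
- clamp: Wooden clamp, a saddle block that slides along the mast toward the hinge (its +x), stiffly (about 3 N), and stays where left. Origin in the middle of its underside, on the mast's top, 95 mm above the table. Block 30 mm along the mast, 44 mm wide (y), 40 mm high, a screw head 8 mm high on top; cheeks reach 12 mm down beside the mast. Push it from behind or pinch it across its width.
- clamp_centre (a point): Centre of the clamp block, 20 mm above the mast's top. Axes as for the hinge.
- clamp_face (a point): Middle of the clamp's front face, which meets the panel's upper edge: 15 mm ahead of the clamp's origin, 9 mm above the mast's top. A lip above it, 8 mm long, 20 to 29 mm above the mast, passes over the panel. Axes as for the hinge. A push of 10 to 15 N on the clamp in all sets the panel firm; the clamp then keeps its place.
- panel: Primed wooden painting panel, 150 mm along the mast (x), 200 mm across (y), 18 mm thick, about 0.2 to 0.4 kg; origin in the middle of its underside. It lies loose and a little askew on the mast and two battens of the same height, 8 to 30 mm short of the ledge; the clamp stands short of it on the robot's side.
- panel_foot (a point): Middle of the panel's lower edge face (the one toward the ledge), half-way through its thickness; axes of the panel.
- panel_top (a point): Middle of the panel's upper edge face (the one toward the clamp), half-way through its thickness; axes of the panel.
- paint_pot_a: White lidded paint pot, 82 mm across, 66 mm high, standing beside the easel; origin under its middle. Leave alone.
- paint_pot_b: Another such pot. Leave alone.
- brush_jar: Jar with brushes, 72 mm across, 94 mm high, brushes to 215 mm, standing on the easel's other side; origin under its middle. Leave alone.

How it is judged:
On the way:
1. with the lid shut, the clamp presses the panel firmly home against the ledge (contact force between clamp and panel above 4 N and x of panel_foot in the frame of ledge_face above -0.003 m and angle between the x axis of panel_foot and the x axis of ledge_face, either way round below 0.03 rad and value of joint easel_lid below 0.1 rad), for 0.1 s.
At the end, for the whole second after the job is handed in: The lid stands still 50 degrees (within 4) from shut, carried by the robot's fingers alone; the panel lies flat on the mast with its lower edge against the ledge (within 3 mm, square within 0.03 rad) and the clamp's face against its upper edge (within 3 mm) (value of joint easel_lid between 0.803 and 0.943 rad and velocity of joint easel_lid between -0.05 and 0.05 rad/s and contact force between the fingers and easel_lid above 1.5 N and x of panel_foot in the frame of ledge_face above -0.003 m and z of panel_foot in the frame of ledge_face between -0.004 and 0.004 m and angle between the x axis of panel_foot and the x axis of ledge_face, either way round below 0.03 rad and x of panel_top in the frame of clamp_face below 0.003 m); the arm keeps its last pose, push and grip.
It fails at once if a paint pot or the brush jar is moved more than 20 mm or tipped (distance of any of paint_pot_a, paint_pot_b, brush_jar from where it was at the start of the episode above 0.02 m or angle between any of paint_pot_a, paint_pot_b, brush_jar's own z axis and vertical above 0.3 rad).
It also fails if it takes over 56 s, if anything falls off the work surface, if the arm or the gripper's body presses on something with over 40 N, if the wrist force passes 120 N, or if a joint passes its speed limit or range.

ROBOT

A 7-joint arm with a two-finger parallel gripper is mounted at the origin on the work surface. World frame = base frame: x ahead of the robot, y to its left, z up, the work surface at z = 0. Lengths are in m, angles in rad, forces in N, time in s.
With the tool pointing down it reaches from about 0.4 to 0.85 m from the base axis. Payload 10.4 kg.
Tool frame: the origin (TCP) lies midway between the tips of the shut fingers; the grasp point (between the pads) lies 19 mm behind it; z points along the fingers, y is the direction in which the jaws open and shut (so a half turn about z gives the same grasp; the last joint's range is limited). The gripper opens to 85 mm and grips with 20 to 120 N. Pads are 22 mm wide; open, the fingers measure 114 mm over their backs; the gripper's body (76 mm by 85 mm) begins 54 mm behind the grasp point. The pads swing forward as they close: fully open they stand 13 mm farther back than shut.
Start: joints at [1.117, 0.332, -0.065, 1.46, 0.022, 1.35, -0.088], TCP at [0.261, -0.568, 0.231] pointing down, gripper open.
Joint ranges: [-2.6, 2.6], [-0.5, 2.12], [-1.47, 1.34], [0.16, 2.42], [-1.27, 4.41], [0.06, 2.06], [-2.6, 2.6]. Speed limits (rad/s): [2.22, 2.22, 2.79, 2.79, 3.14, 3.14, 3.14].

INTERFACE

Orientations are given as a unit quaternion [w, x, y, z].
In Python, from rig import telemetry, optics, ticket gives the robot as it stands.
- The arm moves only by the shell command python3 -m crank 'ROWS' [FORCE]. ROWS is JSON, a list of rows, each a list of 7 numbers: the turn, a rotation vector about the tool's x, y, z in degrees, then the shift along the tool's x, y, z in mm, then the closure, from 0 (fully open) to 1 (shut). In form: [[wx, wy, wz, dx, dy, dz, gripper], ...]. A call has 1 to 12 rows; each row is the pose to reach, as a shift and turn from the pose commanded when the call began, along the tool's axes at that moment; what a row does not reach only later rows make up. A row lasts 1/12 s, in which the tool goes at most 41.7 mm and 7.16 degrees, less where a joint would pass 70% of its speed; a pose out of reach is approached as far as the arm can. A call with a gripper value outside its range is refused whole. The fingers move at their own pace and stop on an object; FORCE is the grip in N (left out, the last holds). Time passes only in rows, so rows that repeat a pose let the fingers close. It gives the time, the measured TCP pose, the force and the opening at its end, in the units of the state.
- telemetry.get_state(): the state, without advancing time (a new reading comes with each control period).
- optics.capture(name): name is "scene" or "top"; returns (picture, depth): 420x560x3 uint8, red, green, blue; 420x560 float32, m along the optical axis (not along the pixel's ray), 0 where there is no reading.
- optics.calibration(name): a dict with "fovy" (degrees; the focal length in pixels is half the picture's height over the tangent of half this angle, whatever the lens; pixels are square), "cx", "cy" (the principal point, pixels), "eye" and "attitude" of the camera in the world. Camera axes: x right, y down, z forward; pixel columns grow to the right and rows downward; lengths in m; the calibration is good to about 2 mm. A picture is of the moment at which its call begins. calibration takes no time and is no camera call.
- ticket.sign_off(): hands the job in, once; it reports no verdict.
The state is a dict: "clock": time; "joint_pos": joint angles; "qd": joint speeds; "joint_efforts": joint torques, N m; "eef_pos": TCP position; "eef_rot": TCP orientation; "ft_force": force on the tool from outside, world axes, zero at the start; "wrist_torque": the same for the moment, N m; "opening": finger opening in m.
Only numpy, scipy, OpenCV 4.12 (cv2) and the standard library are available. Lean on these libraries where they do the work, as an engineer would, in place of code of your own. Each camera call takes 0.05 s, during which the arm holds its last target.

## Working session

There is one attempt and no reset: what is moved stays moved. The work goes in short steps, Python scripts to look and compute and a shell command to move; the robot and the scene stay as the last step left them, time stands still between calls to the robot, and variables do not carry over. Pictures are saved under pics/ and viewed, and the job is handed in when it is done.

```bash
ls; mkdir -p pics; cat > h.py <<'E'
import numpy as np,cv2
from rig import telemetry,optics,ticket
from scipy.spatial.transform import Rotation as R
def Rq(q): return R.from_quat([q[1],q[2],q[3],q[0]])
def cam(name):
    c=optics.calibration(name); a=np.array(c['attitude'],float)
    M=a if a.shape==(3,3) else Rq(a).as_matrix()
    return 210/np.tan(np.radians(c['fovy'])/2),c['cx'],c['cy'],np.array(c['eye']),M
def cloud(name,d):
    f,cx,cy,e,M=cam(name); v,u=np.mgrid[0:420,0:560]
    P=np.stack([(u-cx)/f*d,(v-cy)/f*d,d],-1); return P@M.T+e
def snap(name,fn):
    im,d=optics.capture(name); cv2.imwrite(f'pics/{fn}.png',im[...,::-1]); np.save(f'pics/{fn}.npy',d); return im,d,cloud(name,d)
E
python3 - <<'E'
from h import *
for n in('scene','top'):
    print(n,optics.calibration(n)); snap(n,n+'0')
s=telemetry.get_state(); print(s)
E
```

```text
pics
scene {'fovy': 46.606052066510514, 'cx': 274.5079873545688, 'cy': 204.09659260798531, 'eye': array([1.43330161, 0.40647343, 0.68441496]), 'attitude': array([-0.25954189,  0.48844947,  0.7341437 , -0.39381233])}
top {'fovy': 57.45201292742492, 'cx': 275.2032984096271, 'cy': 210.43951441173138, 'eye': array([0.52328057, 0.05337568, 0.99084684]), 'attitude': array([-0.04034383,  0.70786807, -0.70402448,  0.04055488])}
{'clock': 0.1, 'joint_pos': array([ 1.1173898 ,  0.33281756, -0.06469299,  1.46083591,  0.02155786,
        1.34990388, -0.08847754]), 'qd': array([-4.09776582e-04, -9.00630484e-04, -6.67015338e-05, -1.24597743e-03,
       -1.21474992e-03, -1.31920718e-03, -3.85787478e-04]), 'joint_efforts': array([ 1.61954838e-03, -6.26745844e+01,  4.91570507e-02, -3.92427027e+01,
        1.62532000e-02,  7.10554625e-03, -9.05011166e-05]), 'eef_pos': array([ 0.26087132, -0.56759092,  0.23060014]), 'eef_rot': array([-6.19197902e-04,  9.76887374e-01,  2.13753723e-01, -1.44646906e-04]), 'ft_force': array([-0.30097851,  0.15475012,  0.53382242]), 'wrist_torque': array([ 0.05216904, -0.02603264, -0.05221201]), 'opening': 0.08539267406300666}
```

View pics/scene0.png

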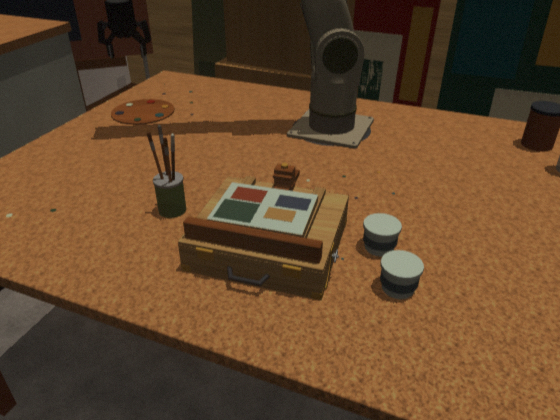

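View pics/top0.png

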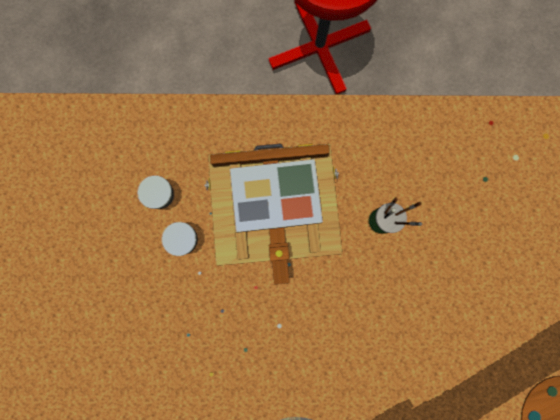

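The top view shows the ledge from (212,159) to (328,152), and the panel with corners near (231,168), (317,160), (321,222), (237,231). The clamp screw is at (279,254) and the mast tip at (281,283). The pots are at (155,192) and (180,239), the jar at (390,218). Next I'll measure these in 3D.

```bash
python3 - <<'E'
from h import *
d=np.load('pics/top0.npy'); P=cloud('top',d)
im=cv2.imread('pics/top0.png')
for n,(u,v) in dict(screw=(279,254),mast=(281,275),tip=(281,281),panel=(275,195),ledgeL=(216,159),ledgeR=(325,152),potA=(155,192),potB=(180,239),jar=(390,218),table=(300,330),lidL=(225,250),lidR=(330,240)).items(): print(n,P[v,u].round(4))
x,y,z=P[...,0],P[...,1],P[...,2]
reg=(np.abs(x-.5)<.3)&(np.abs(y)<.25)
def sh(m,n,er=0):
    m=(m).astype(np.uint8); 
    k,l,s,c=cv2.connectedComponentsWithStats(m)
    for i in range(1,k):
        if s[i,4]>60:
            q=P[l==i]; r=cv2.minAreaRect(q[:,:2].astype(np.float32)*1000)
            print(n,s[i],'z',np.median(q[:,2]).round(4),'rect mm',np.round(r[0],1),np.round(r[1],1),round(r[2],2))
sh((z>.103+.003)&(z<.116+.001),'panel/z.113')
sh((z>.116)&(z<.16),'ledge/clamp')
sh((z>.085)&(z<.104),'mast level')
E
python3 - <<'E'
import cv2
im=cv2.imread('pics/top0.png')[130:310,190:350]
cv2.imwrite('pics/z0.png',cv2.resize(im,None,fx=3.3,fy=3.3,interpolation=cv2.INTER_CUBIC))
E
```

```text
screw [0.5244 0.0446 0.1464]
mast [0.4763 0.0392 0.0951]
tip [0.4628 0.0392 0.0968]
panel [0.66   0.0541 0.1141]
ledgeL [0.7433 0.1918 0.1188]
ledgeR [ 0.7599 -0.0613  0.1241]
potA [0.6734 0.3473 0.0657]
potB [0.5591 0.2821 0.0667]
jar [ 0.6099 -0.2165  0.0943]
table [ 3.352e-01 -1.050e-02  3.000e-04]
lidL [0.5332 0.1717 0.079 ]
lidR [ 0.5582 -0.0772  0.0784]
panel/z.113 [211 158  54   7  71] z 0.1119 rect mm [739.3 142.4] [  4.2 124.2] 6.02
panel/z.113 [ 230  159   93   73 5396] z 0.1139 rect mm [660.5  52.3] [150.3 200.3] 6.85
ledge/clamp [ 210  144  120   20 1160] z 0.12 rect mm [757.1  67.1] [ 23.9 279.7] 5.52
ledge/clamp [269 243  21  18 333] z 0.1353 rect mm [530.3  45. ] [37.8 43.9] 6.01
mast level [213 155 116  14 284] z 0.0955 rect mm [741.9  65.1] [  9.5 275.4] 5.62
mast level [376 203  31  30 586] z 0.094 rect mm [ 610.6 -219.6] [70.2 68.1] 83.93
mast level [235 222  14  37 304] z 0.0951 rect mm [556.7 132.9] [86.2 25.2] 5.48
mast level [307 223  14  30 314] z 0.095 rect mm [563.1 -38.6] [65.7 28.2] 5.62
mast level [269 227  17  17 236] z 0.0952 rect mm [567.9  48.6] [35.7 35.9] 5.65
mast level [272 260  18  25 364] z 0.0952 rect mm [483.9  40.6] [53.8 35.6] 6.0
```

View pics/z0.png

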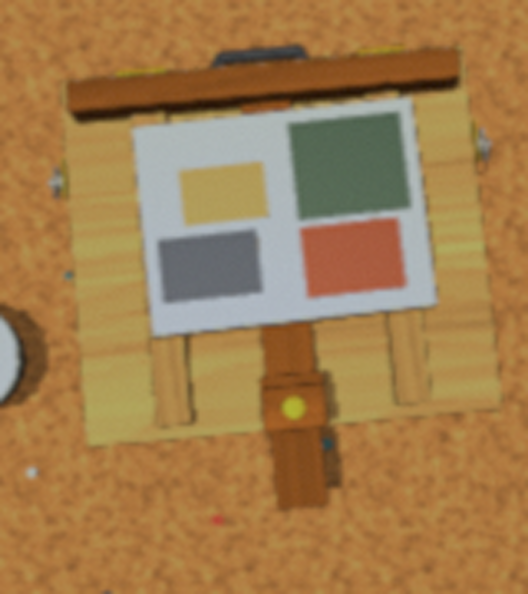

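```bash
cat >> h.py <<'E'
YAW=np.radians(5.55); HINGE=np.array([.7805,.0694,.070])
def toolR(tilt): # tool x along lid x (yaw), z down, then tilted: tilt>0 -> fingers point forward(+x)
    b=R.from_euler('z',YAW)*R.from_euler('x',180,degrees=True)
    ax=np.array([-np.sin(YAW),np.cos(YAW),0])
    return R.from_rotvec(-np.radians(tilt)*ax)*b
def L(x,y,z): # lid-shut frame to world (rel hinge)
    c,s=np.cos(YAW),np.sin(YAW); return HINGE+np.array([c*x-s*y,s*x+c*y,z])
def go(p,Rt):
    s=telemetry.get_state(); R0=Rq(s['eef_rot'])
    print('rot',np.degrees((R0.inv()*Rt).as_rotvec()).round(2),'shift',(R0.inv().apply(np.array(p)-s['eef_pos'])*1000).round(1))
def st():
    s=telemetry.get_state(); R0=Rq(s['eef_rot']); p=s['eef_pos']-HINGE
    print(round(s['clock'],2),'pos',s['eef_pos'].round(4),'lid',R.from_euler('z',-YAW).apply(p).round(4),'toolx',R0.as_matrix()[:,0].round(3),'z',R0.as_matrix()[:,2].round(3),'F',R.from_euler('z',-YAW).apply(s['ft_force']).round(2),'open',round(s['opening'],4),'q',s['joint_pos'].round(2))
E
python3 -c "
from h import *
print(L(-.310,0,.017)); go([*L(-.310,0,0)[:2],.231],toolR(0)); st()"
```

```text
[0.47195322 0.03941855 0.087     ]
rot [-7.000e-02  1.000e-02  1.913e+01] shift [ 4.453e+02 -4.634e+02  2.000e-01]
0.1 pos [ 0.2609 -0.5676  0.2306] lid [-0.5788 -0.5837  0.1606] toolx [ 0.909  0.418 -0.   ] z [-0.001  0.001 -1.   ] F [-0.28  0.18  0.53] open 0.0854 q [ 1.12  0.33 -0.06  1.46  0.02  1.35 -0.09]
```

```bash
python3 -m crank '[[0,0,2,20,-21,0,0.5],[0,0,4,48,-50,0,1],[0,0,6,76,-79,0,1],[0,0,8,104,-108,0,1],[0,0,10,132,-137,0,1],[0,0,12,160,-166,0,1],[0,0,14,188,-195,0,1],[0,0,16,216,-224,0,1],[0,0,18,244,-253,0,1],[0,0,19,272,-282,0,1],[0,0,19,300,-311,0,1],[0,0,19,320,-332,0,1]]'; python3 -c "
from h import *
go([*L(-.310,0,0)[:2],.231],toolR(0)); st()"
```

```text
clock: 1.1
eef_pos: [0.4137, -0.1291, 0.2313]
eef_rot: [0.0, 0.999, 0.051, 0.0]
ft_force: [1.0, -0.4, -0.0]
opening: 0.0001
rot [ 0.   -0.01  0.27] shift [  75.1 -161.7    0.3]
1.1 pos [ 0.4137 -0.1291  0.2313] lid [-0.3843 -0.1621  0.1613] toolx [0.995 0.101 0.   ] z [ 0. -0. -1.] F [ 0.93 -0.47 -0.  ] open 0.0001 q [ 0.68 -0.08 -0.46  1.91 -0.03  1.3  -1.23]
```

```bash
python3 -m crank '[[0,0,0,17,-36,0,1],[0,0,0,34,-72,0,1],[0,0,0,51,-108,0,1],[0,0,0,68,-144,0,1],[0,0,0,75,-161.7,10,1],[0,0,0,75,-161.7,40,1],[0,0,0,75,-161.7,75,1],[0,0,0,75,-161.7,100,1],[0,0,0,75,-161.7,115,1],[0,0,0,75,-161.7,123,1],[0,0,0,75,-161.7,126,1],[0,0,0,75,-161.7,126,1]]'; python3 -c "
from h import *
st(); snap('scene','s1'); im,d,P=snap('top','t1')
cv2.imwrite('pics/t1z.png',cv2.resize(im[130:310,190:350,::-1],None,fx=3,fy=3))"
```

```text
clock: 2.1
eef_pos: [0.4717, 0.0358, 0.1053]
eef_rot: [-0.0, 0.999, 0.05, -0.0]
ft_force: [0.2, 0.2, 0.5]
opening: 0.0003
2.1 pos [0.4717 0.0358 0.1053] lid [-0.3106 -0.0036  0.0353] toolx [ 0.995  0.099 -0.   ] z [-0.  0. -1.] F [0.19 0.18 0.47] open 0.0003 q [ 0.46  0.17 -0.67  1.97  0.12  1.04 -1.74]
```

View pics/s1.png

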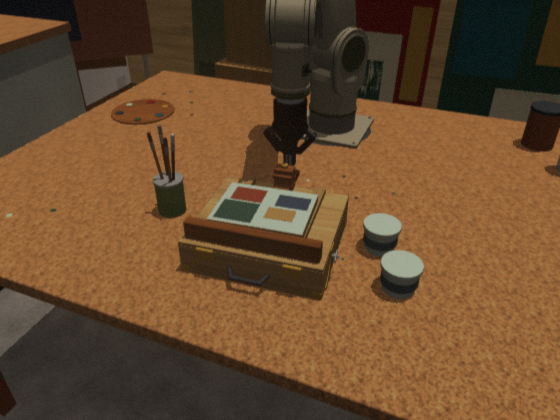

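View pics/t1z.png

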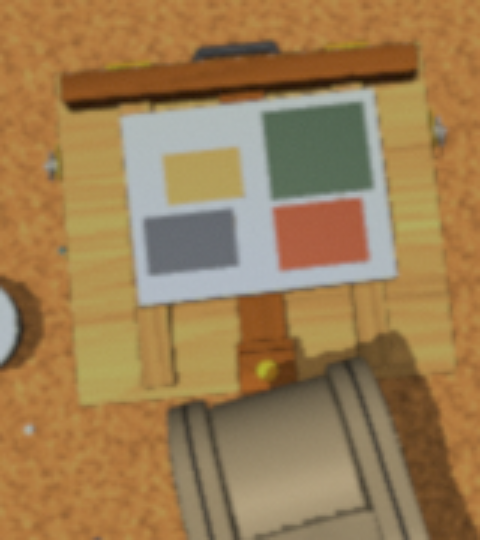

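The fingers are shut on the mast's line behind the clamp (scene about (290,160)). Now I'll push along tool x.

```bash
python3 -m crank '[[0,0,0,6,0,0,1],[0,0,0,14,0,0,1],[0,0,0,20,0,0,1],[0,0,0,25,0,0,1],[0,0,0,30,0,0,1],[0,0,0,35,0,0,1],[0,0,0,40,0,0,1],[0,0,0,40,0,0,1]]'; python3 -c "
from h import *
st()"
```

```text
clock: 2.87
eef_pos: [0.5123, 0.0398, 0.1051]
eef_rot: [-0.0, 0.999, 0.05, -0.0]
ft_force: [0.0, -0.3, 0.3]
opening: -0.0003
2.87 pos [0.5123 0.0398 0.1051] lid [-0.2698 -0.0035  0.0351] toolx [0.995 0.099 0.   ] z [-0.  0. -1.] F [-0.02 -0.32  0.28] open -0.0003 q [ 0.42  0.27 -0.65  1.87  0.18  1.06 -1.78]
```

```bash
python3 -c "
from h import *
im,d,P=snap('scene','s2'); cv2.imwrite('pics/s2z.png',cv2.resize(im[110:250,180:350,::-1],None,fx=4,fy=4,interpolation=cv2.INTER_CUBIC))"
```

```text
(no output)
```

View pics/s2z.png

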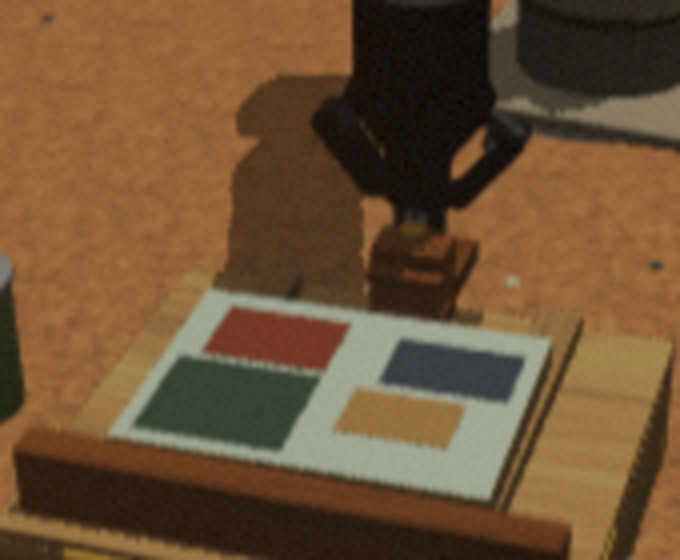

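The fingers are right behind the clamp (zoom about (415,215)). I'll measure how far it has moved, comparing depth with the first picture.

```bash
cat >> h.py <<'E'
def lidc(P): return R.from_euler('z',-YAW).apply((P-HINGE).reshape(-1,3))
def meas(P):
    q=lidc(P[P[...,2]!=0]); 
    m=(np.abs(q[:,1])<.02)&(q[:,2]>.058)&(q[:,2]<.068)&(q[:,0]>-.30)&(q[:,0]<-.1)
    t=q[m]; print('clamp top z.128-.138: x range',np.percentile(t[:,0],[2,50,98]).round(4) if len(t) else None,len(t))
    m=(np.abs(q[:,1])<.12)&(q[:,2]>.040)&(q[:,2]<.0462)&(q[:,0]>-.22)&(q[:,0]<-.037)
    t=q[m]; r=cv2.minAreaRect(t[:,:2].astype(np.float32)*1000); print('panel',np.round(r[0],1),np.round(r[1],1),round(r[2],2),len(t))
E
python3 -c "
from h import *
for n in('s1','s2'): meas(cloud('scene',np.load(f'pics/{n}.npy')))
meas(cloud('top',np.load('pics/t1.npy')))
"
```

```text
clamp top z.128-.138: x range [-0.299  -0.2466 -0.237 ] 139
panel [-117.6   -2.9] [160.1 201.1] 1.18 3856
clamp top z.128-.138: x range [-0.2672 -0.2367 -0.2259] 146
panel [-131.3   -3.4] [177.  200.9] 1.2 3878
clamp top z.128-.138: x range [-0.2691 -0.2539 -0.2408] 181
panel [-121.    -5.3] [150.5 200. ] 1.14 5085
```

The clamp has moved about 11 mm with contact where expected. I'll keep pushing toward the panel.

```bash
python3 -m crank '[[0,0,0,5,0,0,1],[0,0,0,10,0,0,1],[0,0,0,15,0,0,1],[0,0,0,20,0,0,1],[0,0,0,25,0,0,1],[0,0,0,29,0,0,1],[0,0,0,32,0,0,1],[0,0,0,34,0,0,1]]'; python3 -c "
from h import *
st()"; python3 -m crank '[[0,0,0,1,0,0,1],[0,0,0,2,0,0,1],[0,0,0,3,0,0,1],[0,0,0,4,0,0,1]]'; python3 -c "
from h import *
st()"
```

```text
clock: 3.58
eef_pos: [0.5456, 0.0432, 0.1052]
eef_rot: [-0.0, 0.999, 0.05, -0.0]
ft_force: [-5.2, 0.8, 0.1]
opening: 0.0004
3.58 pos [0.5456 0.0432 0.1052] lid [-0.2363 -0.0034  0.0352] toolx [ 0.995  0.099 -0.   ] z [-0.  0. -1.] F [-5.09  1.25  0.13] open 0.0004 q [ 0.38  0.34 -0.64  1.79  0.23  1.09 -1.81]
clock: 3.92
eef_pos: [0.5492, 0.0435, 0.1052]
eef_rot: [0.0, 0.999, 0.05, -0.0]
ft_force: [-3.9, 1.7, -1.8]
opening: 0.0003
3.92 pos [0.5492 0.0435 0.1052] lid [-0.2327 -0.0035  0.0352] toolx [ 0.995  0.099 -0.   ] z [-0. -0. -1.] F [-3.77  2.04 -1.8 ] open 0.0003 q [ 0.38  0.35 -0.64  1.78  0.23  1.09 -1.81]
```

```bash
python3 -m crank '[[0,0,0,1,0,0,1],[0,0,0,2,0,0,1],[0,0,0,3,0,0,1]]';python3 -c "
from h import *
st();im,d,P=snap('scene','s3'); meas(P);cv2.imwrite('pics/s3z.png',cv2.resize(im[110:250,180:350,::-1],None,fx=4,fy=4,interpolation=cv2.INTER_CUBIC))"
```

```text
clock: 4.17
eef_pos: [0.5523, 0.0438, 0.1052]
eef_rot: [0.0, 0.999, 0.05, -0.0]
ft_force: [-4.1, 0.8, -2.4]
opening: 0.0004
4.17 pos [0.5523 0.0438 0.1052] lid [-0.2296 -0.0034  0.0352] toolx [ 0.995  0.099 -0.   ] z [-0. -0. -1.] F [-4.03  1.17 -2.45] open 0.0004 q [ 0.38  0.35 -0.64  1.77  0.23  1.09 -1.81]
clamp top z.128-.138: x range [-0.2337 -0.1969 -0.1856] 160
panel [-124.4   -4.4] [171.8 201.5] 0.83 3762
```

```bash
python3 -m crank '[[0,0,0,1,0,0,1],[0,0,0,1,0,0,1]]';  python3 -m crank '[[0,0,0,1,0,0,1],[0,0,0,1,0,0,1]]'; python3 -m crank '[[0,0,0,1,0,0,1],[0,0,0,1,0,0,1]]'
```

```text
clock: 4.38
eef_pos: [0.5535, 0.0438, 0.1053]
eef_rot: [0.0, 0.999, 0.05, 0.0]
ft_force: [-3.3, 1.3, -1.5]
opening: -0.0001
clock: 4.55
eef_pos: [0.5545, 0.0439, 0.1053]
eef_rot: [0.0, 0.999, 0.05, 0.0]
ft_force: [-3.0, 0.4, -2.3]
opening: -0.0002
clock: 4.72
eef_pos: [0.5555, 0.044, 0.1053]
eef_rot: [0.0, 0.999, 0.05, 0.0]
ft_force: [-3.2, -0.6, -0.9]
opening: -0.0
```

View pics/s3z.png

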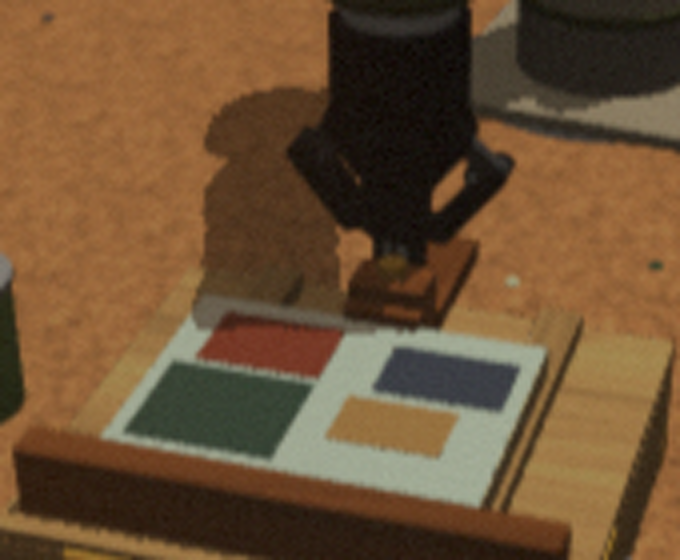

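The clamp's lip is now over the panel's edge (zoom about (395,325)), and the gap to the ledge has nearly closed. I'll go on in 1 mm steps, reading the force.

```bash
for i in 1; do python3 -m crank '[[0,0,0,1,0,0,1],[0,0,0,1,0,0,1]]'; done;  python3 -m crank '[[0,0,0,1,0,0,1],[0,0,0,1,0,0,1]]'; python3 -m crank '[[0,0,0,1,0,0,1],[0,0,0,1,0,0,1]]'; python3 -c "
from h import *
im,d,P=snap('scene','s4'); meas(P);st()"
```

```text
clock: 4.88
eef_pos: [0.556, 0.044, 0.1053]
eef_rot: [0.0, 0.999, 0.05, -0.001]
ft_force: [-6.7, -0.0, 0.9]
opening: -0.0002
clock: 5.05
eef_pos: [0.556, 0.044, 0.1053]
eef_rot: [0.0, 0.999, 0.05, -0.002]
ft_force: [-12.5, -0.5, 6.3]
opening: -0.0002
clock: 5.22
eef_pos: [0.556, 0.044, 0.1053]
eef_rot: [0.001, 0.999, 0.05, -0.003]
ft_force: [-18.5, -1.0, 10.8]
opening: -0.0
clamp top z.128-.138: x range [-0.2273 -0.1921 -0.183 ] 156
panel [-126.    -4.7] [173.8 201.1] 0.13 3678
5.27 pos [0.556  0.044  0.1052] lid [-0.2259 -0.0036  0.0352] toolx [ 0.995  0.099 -0.005] z [-0.005 -0.002 -1.   ] F [-19.55  -0.07  10.87] open 0.0 q [ 0.37  0.37 -0.63  1.76  0.24  1.1  -1.81]
```

It's home: the push jumped from about 3 N to 19 N with no further travel, and the clamp face sits at −0.185 m, exactly ledge (−0.035) minus panel length (0.150). I'll hold briefly, then back off and look.

```bash
python3 -m crank '[[0,0,0,0,0,0,1],[0,0,0,0,0,0,1],[0,0,0,-1,0,0,1],[0,0,0,-4,0,0,1],[0,0,0,-14,0,0,1],[0,0,0,-34,0,0,1],[0,0,0,-60,0,-5,0.8],[0,0,0,-85,0,-20,0.6],[0,0,0,-105,0,-40,0.4],[0,0,0,-120,0,-60,0.3],[0,0,0,-125,0,-70,0.3],[0,0,0,-125,0,-70,0.3]]'; python3 -c "
from h import *
st();im,d,P=snap('scene','s5'); meas(P);im,d,P=snap('top','t5'); meas(P)
cv2.imwrite('pics/t5z.png',cv2.resize(im[130:310,190:350,::-1],None,fx=3,fy=3))
go(L(-.31,0,.1),toolR(20))
"
```

```text
clock: 6.27
eef_pos: [0.4354, 0.0316, 0.1783]
eef_rot: [0.001, 0.999, 0.049, 0.003]
ft_force: [-0.7, -0.2, 0.6]
opening: 0.0599
6.27 pos [0.4354 0.0316 0.1783] lid [-0.3471 -0.0042  0.1083] toolx [0.995 0.099 0.007] z [ 0.007 -0.002 -1.   ] F [-0.73 -0.13  0.62] open 0.0599 q [ 0.52 -0.02 -0.68  1.98 -0.01  1.18 -1.63]
clamp top z.128-.138: x range [-0.2099 -0.1904 -0.1821] 135
panel [-125.3   -4.8] [171.3 201. ] 0.21 3677
clamp top z.128-.138: x range [-0.2144 -0.2004 -0.1857] 185
panel [-126.1   -6.9] [177.9 200.1] 0.05 4955
rot [ 0.05 19.83  0.12] shift [37.5 -4.1  6. ]
```

View pics/t5z.png

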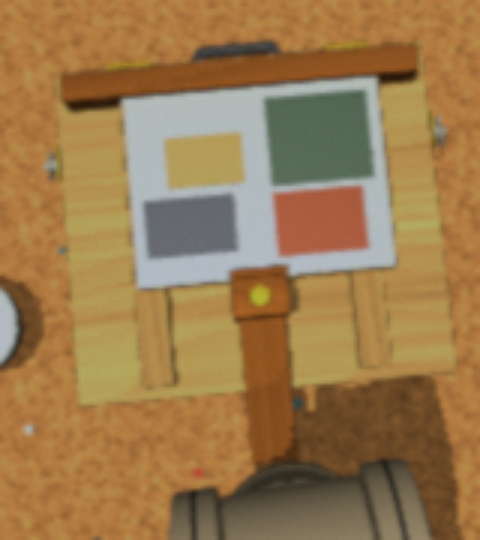

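View pics/s5.png

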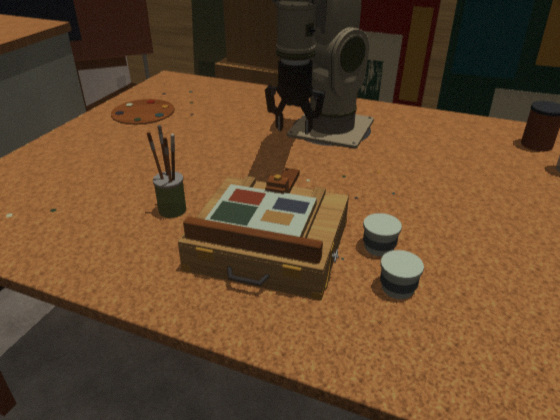

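The top view shows the panel square against the ledge, clamp lip over its upper edge (about (260,285) in the zoom), and the mast free toward (270,455). Next I'll grasp the mast end with the fingers tilted 20° forward, so turning with the lid stays within range.

```bash
python3 -c "
from h import *
Rt=toolR(20); z=R.from_euler('z',-YAW).apply(Rt.as_matrix()[:,2]); print(z)
m=np.array([-.310,0,.017])
for k in(-.06,.022): go(L(*(m+k*z)),Rt)
"
```

```text
[ 3.42020143e-01 -1.13675858e-16 -9.39692621e-01]
rot [ 0.05 19.83  0.12] shift [16.9 -4.2 32.5]
rot [ 0.05 19.83  0.12] shift [ 44.7  -4.2 109.7]
```

```bash
python3 -m crank '[[0,6,0,6,-2,8,0.2],[0,12,0,12,-4,20,0.15],[0,18,0,17,-4.2,32,0.15],[0,19.8,0,17,-4.2,32,0.15],[0,19.8,0,17,-4.2,32,0.15]]'; python3 -c "
from h import *
st()
Rt=toolR(20); z=R.from_euler('z',-YAW).apply(Rt.as_matrix()[:,2])
m=np.array([-.310,0,.017])
go(L(*(m+.022*z)),Rt)
im,d,P=snap('scene','s6');cv2.imwrite('pics/s6z.png',cv2.resize(im[70:220,200:370,::-1],None,fx=4,fy=4))"
```

```text
clock: 6.78
eef_pos: [0.4488, 0.0374, 0.1413]
eef_rot: [-0.008, 0.984, 0.049, 0.171]
ft_force: [0.0, -1.1, 0.2]
opening: 0.0723
6.78 pos [0.4488 0.0374 0.1413] lid [-3.332e-01  2.000e-04  7.130e-02] toolx [0.937 0.093 0.338] z [ 0.336  0.033 -0.941] F [-0.09 -1.08  0.25] open 0.0723 q [ 0.51 -0.23 -0.64  2.26 -0.18  0.73 -1.5 ]
rot [-0.01  0.27  0.13] shift [ 3.6  0.2 81. ]
```

View pics/s6z.png

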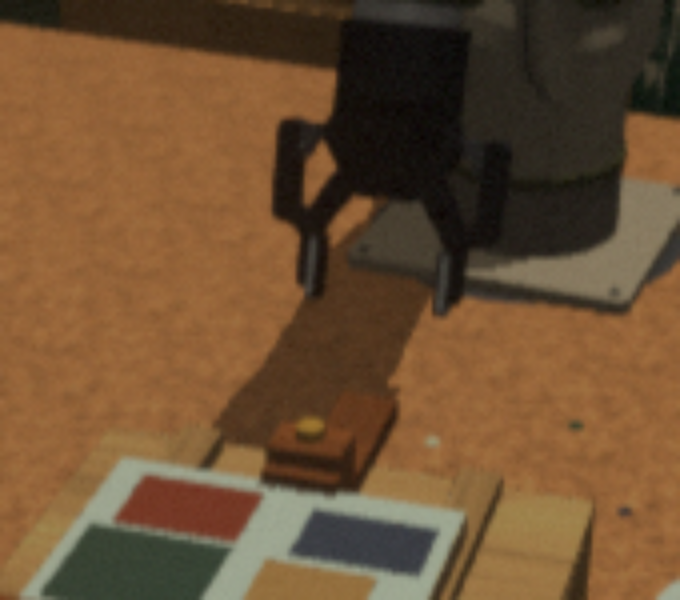

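The jaws are above and behind the mast tip ((310,290) and (440,305) in the zoom), centred on it. I'll descend and close.

```bash
python3 -m crank '[[0,0,0,3,0,15,0.15],[0,0,0,3.6,0,40,0.15],[0,0,0,3.6,0,62,0.15],[0,0,0,3.6,0,76,0.15],[0,0,0,3.6,0,81,0.15],[0,0,0,3.6,0,81,0.15]]'; python3 -c "
from h import *
st()"; python3 -m crank '[[0,0,0,0,0,0,0.4],[0,0,0,0,0,0,0.6],[0,0,0,0,0,0,1],[0,0,0,0,0,0,1],[0,0,0,0,0,0,1],[0,0,0,0,0,0,1]]' 40; python3 -c "
from h import *
st()
im,d,P=snap('scene','s7');cv2.imwrite('pics/s7z.png',cv2.resize(im[70:220,200:370,::-1],None,fx=4,fy=4))"
```

```text
clock: 7.33
eef_pos: [0.4815, 0.0414, 0.0674]
eef_rot: [-0.01, 0.984, 0.049, 0.17]
ft_force: [-0.4, 0.2, 0.2]
opening: 0.0724
7.33 pos [0.4815 0.0414 0.0674] lid [-0.3003  0.0011 -0.0026] toolx [0.937 0.093 0.336] z [ 0.334  0.035 -0.942] F [-0.37  0.21  0.22] open 0.0724 q [ 0.54  0.02 -0.73  2.26  0.08  0.53 -1.72]
clock: 7.83
eef_pos: [0.4817, 0.0405, 0.0695]
eef_rot: [-0.008, 0.984, 0.049, 0.173]
ft_force: [-2.3, -2.1, 5.9]
opening: 0.0352
7.83 pos [0.4817 0.0405 0.0695] lid [-3.002e-01  2.000e-04 -5.000e-04] toolx [0.936 0.093 0.34 ] z [ 0.339  0.032 -0.94 ] F [-2.48 -1.89  5.93] open 0.0352 q [ 0.54  0.01 -0.73  2.26  0.08  0.53 -1.72]
```

View pics/s7z.png

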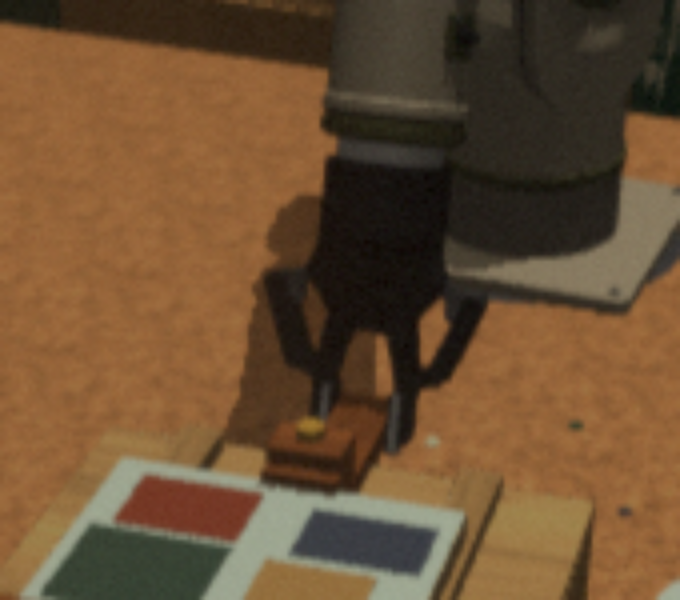

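The opening stopped at 35 mm on the 36 mm mast, so it's gripped. I'll compute the arc about the hinge in tool axes.

```bash
cat >> h.py <<'E'
def arc(degs):
    s=telemetry.get_state(); R0=Rq(s['eef_rot']); ax=np.array([-np.sin(YAW),np.cos(YAW),0])
    for a in degs:
        A=R.from_rotvec(np.radians(a)*ax); p=HINGE+A.apply(s['eef_pos']-HINGE)
        print(a,np.degrees((R0.inv()*(A*R0)).as_rotvec()).round(1),(R0.inv().apply(p-s['eef_pos'])*1000).round(1))
E
python3 -c "
from h import *
arc([1,3,6,9,12,15,18,20])"
```

```text
1 [ 0. -1. -0.] [ 1.8  0.  -4.9]
3 [ 0. -3. -0.] [  5.7   0.  -14.6]
6 [ 0. -6. -0.] [ 12.2   0.  -29. ]
9 [ 0. -9. -0.] [ 19.4   0.1 -42.9]
12 [  0. -12.  -0.] [ 27.3   0.1 -56.5]
15 [  0. -15.  -0.] [ 35.9   0.1 -69.6]
18 [  0. -18.  -0.] [ 45.2   0.1 -82.3]
20 [  0. -20.  -0.] [ 51.8   0.2 -90.5]
```

```bash
python3 -m crank '[[0,-1,0,1.8,0,-4.9,1],[0,-3,0,5.7,0,-14.6,1],[0,-6,0,12.2,0,-29,1],[0,-9,0,19.4,0,-42.9,1],[0,-12,0,27.3,0,-56.5,1],[0,-15,0,35.9,0,-69.6,1],[0,-18,0,45.2,0,-82.3,1],[0,-20,0,51.8,0,-90.5,1],[0,-20,0,51.8,0,-90.5,1]]' 50; python3 -c "
from h import *
st()
arc([2,5,9,13,17,21,25,28,30])
im,d,P=snap('scene','s8')"
```

```text
clock: 8.63
eef_pos: [0.4996, 0.0423, 0.1727]
eef_rot: [0.0, 0.999, 0.049, -0.003]
ft_force: [-5.1, -3.7, -2.5]
opening: 0.035
8.63 pos [0.4996 0.0423 0.1727] lid [-2.822e-01  2.000e-04  1.027e-01] toolx [ 0.995  0.099 -0.006] z [-0.006 -0.001 -1.   ] F [-5.46 -3.17 -2.54] open 0.035 q [ 0.49  0.17 -0.72  1.82  0.12  1.2  -1.74]
2 [ 0. -2. -0.] [ 3.7  0.  -9.8]
5 [ 0. -5. -0.] [  9.9   0.  -24.3]
9 [ 0. -9. -0.] [ 19.3   0.1 -43. ]
13 [  0. -13.  -0.] [ 30.    0.1 -61. ]
17 [  0. -17.  -0.] [ 41.9   0.1 -78.3]
21 [  0. -21.  -0.] [ 55.    0.2 -94.6]
25 [  0. -25.  -0.] [  69.2    0.2 -110. ]
28 [  0.1 -28.   -0. ] [  80.6    0.2 -120.9]
30 [  0.1 -30.   -0. ] [  88.4    0.2 -127.9]
```

View pics/s8.png

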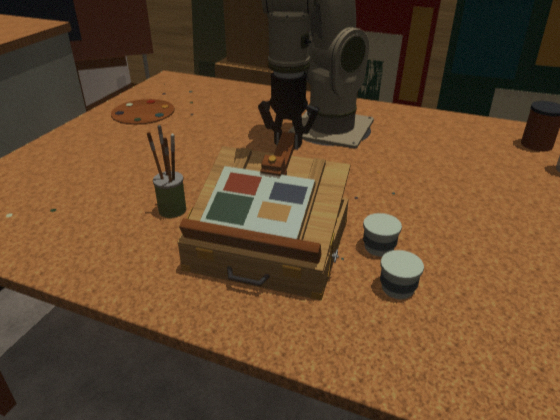

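The lid is up about 20° with mast in grip (fingers near (285,135)), panel still seated. I'll go on for the remaining 30°.

```bash
python3 -m crank '[[0,-2,0,3.7,0,-9.8,1],[0,-5,0,9.9,0,-24.3,1],[0,-9,0,19.3,0,-43,1],[0,-13,0,30,0,-61,1],[0,-17,0,41.9,0,-78.3,1],[0,-21,0,55,0,-94.6,1],[0,-25,0,69.2,0,-110,1],[0,-28,0,80.6,0,-120.9,1],[0,-30,0,88.4,0,-127.9,1],[0,-30,0,88.4,0,-127.9,1],[0,-30,0,88.4,0,-127.9,1]]' 50; cat >> h.py <<'E'
def lidfit(P):
    # plane of panel top + lid boards: fit normal using points of scene camera
    q=lidc(P[P[...,2]!=0]); res=[]
    th=np.radians(50)
    for _ in range(8):
        c,s=np.cos(th),np.sin(th)
        x=q[:,0]*c-q[:,2]*s; z=q[:,0]*s+q[:,2]*c
        m=(np.abs(q[:,1])<.09)&(x>-.17)&(x<-.06)&(np.abs(z-.043)<.012)
        a=np.polyfit(x[m],z[m],1); th+= -np.arctan(a[0])
    print('lid deg from panel plane',np.degrees(th).round(2),'z at mid',np.polyval(a,-.11).round(4),'resid',np.std(z[m]-np.polyval(a,x[m])).round(4),m.sum())
    return th
def lidframe(P,th):
    q=lidc(P); c,s=np.cos(th),np.sin(th)
    return np.stack([q[:,0]*c-q[:,2]*s,q[:,1],q[:,0]*s+q[:,2]*c],-1).reshape(P.shape)
E
python3 -c "
from h import *
st()
im,d,P=snap('scene','s9');lidfit(P);im,d,P=snap('top','t9');lidfit(P);s=telemetry.get_state()
r=lidc(s['eef_pos'][None])[0]; print(np.degrees(np.arctan2(r[2],-r[0])),np.hypot(r[0],r[2]))"
```

```text
clock: 9.6
eef_pos: [0.5859, 0.0507, 0.2953]
eef_rot: [0.013, 0.964, 0.048, -0.262]
ft_force: [8.8, -1.8, -18.3]
opening: 0.0351
9.6 pos [0.5859 0.0507 0.2953] lid [-1.955e-01  2.000e-04  2.253e-01] toolx [ 0.858  0.085 -0.507] z [-0.504 -0.05  -0.862] F [  8.61  -2.63 -18.34] open 0.0351 q [-0.07  0.65 -0.14  0.97  0.03  2.06 -1.67]
lid deg from panel plane 49.12 z at mid 0.0433 resid 0.0015 5263
lid deg from panel plane 49.54 z at mid 0.0435 resid 0.0006 278
49.21459781135876 0.29823094758679297
```

View pics/s9.png

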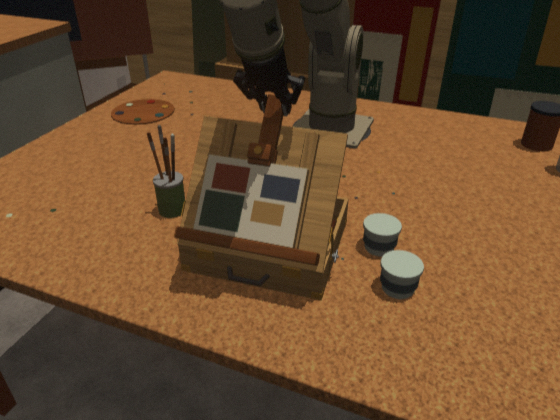

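View pics/t9.png

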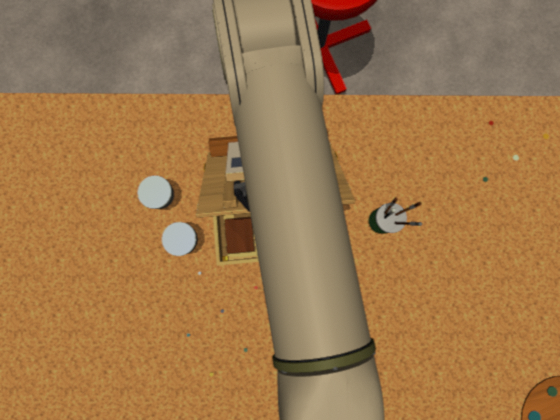

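The lid is at about 49° (panel-plane fit 49.1–49.5, arc 49.2). The picture shows the panel between clamp (about (263,152)) and ledge. But joint 6 stands at its 2.06 limit, so I'll turn the tool back a few degrees about the grasp point for margin.

```bash
python3 -c "
from h import *
print(telemetry.get_state()['joint_pos'][5])"; python3 -m crank '[[0,1,0,0.3,0,0,1],[0,2,0,0.7,0,0,1],[0,3,0,1,0,0,1],[0,4,0,1.4,0,0,1],[0,4,0,1.4,0,0,1],[0,4,0,1.4,0,0,1]]' 50; python3 -c "
from h import *
st()
s=telemetry.get_state();print(s['joint_pos'][5],s['qd'].round(3));im,d,P=snap('scene','s10');th=lidfit(P)"
```

```text
2.0546638614224415
clock: 10.2
eef_pos: [0.5872, 0.0508, 0.2945]
eef_rot: [0.011, 0.973, 0.048, -0.228]
ft_force: [-1.2, -2.9, -3.2]
opening: 0.0347
10.2 pos [0.5872 0.0508 0.2945] lid [-1.942e-01  2.000e-04  2.245e-01] toolx [ 0.892  0.088 -0.444] z [-0.442 -0.044 -0.896] F [-1.5  -2.81 -3.2 ] open 0.0347 q [-0.06  0.6  -0.15  1.03  0.04  1.98 -1.68]
1.9783102138425535 [-0.007  0.011  0.011 -0.01  -0.004  0.018  0.001]
lid deg from panel plane 49.01 z at mid 0.0434 resid 0.0016 5261
```

Force has dropped to about 3 N and joint 6 has margin. I'll check the panel's seating in the lid frame and that everything is still.

```bash
python3 -m crank '[[0,0,0,0,0,0,1],[0,0,0,0,0,0,1],[0,0,0,0,0,0,1],[0,0,0,0,0,0,1],[0,0,0,0,0,0,1],[0,0,0,0,0,0,1]]' 50; python3 -c "
from h import *
st();print(telemetry.get_state()['qd'].round(4))
im,d,P=snap('scene','s11');th=lidfit(P);Q=lidframe(P,th)
m=((np.abs(Q[...,2]-.043)<.005)&(np.abs(Q[...,1])<.12)&(Q[...,0]>-.2)&(Q[...,0]<-.03)&(P[...,2]>.09)).astype(np.uint8)
k,l,s,c=cv2.connectedComponentsWithStats(m);i=1+np.argmax(s[1:,4]);t=Q[l==i]
for a in(-.09,-.06,-.03,.05,.08): 
  w=t[np.abs(t[:,1]-a)<.008]; print('y',a,'panel top edge x',np.percentile(w[:,0],[0.5,99.5]).round(4))
m=(np.abs(Q[...,1])<.018)&(Q[...,2]>.058)&(Q[...,2]<.068)&(Q[...,0]<-.15)&(Q[...,0]>-.25); print('clamp top x',np.percentile(Q[m][:,0],[2,98]).round(4))
cv2.imwrite('pics/s11z.png',cv2.resize(im[80:290,170:360,::-1],None,fx=2.8,fy=2.8,interpolation=cv2.INTER_CUBIC))"
```

```text
clock: 10.75
eef_pos: [0.5874, 0.0508, 0.2945]
eef_rot: [0.012, 0.972, 0.048, -0.228]
ft_force: [-2.6, -4.8, -1.2]
opening: 0.0348
10.75 pos [0.5874 0.0508 0.2945] lid [-1.940e-01  2.000e-04  2.245e-01] toolx [ 0.891  0.088 -0.445] z [-0.442 -0.045 -0.896] F [-3.11 -4.57 -1.22] open 0.0348 q [-0.07  0.6  -0.15  1.03  0.04  1.98 -1.68]
[-0.0012 -0.0018 -0.0006 -0.0019 -0.0022  0.0006 -0.0006]
lid deg from panel plane 49.03 z at mid 0.0434 resid 0.0015 5267
y -0.09 panel top edge x [-0.1826 -0.0341]
y -0.06 panel top edge x [-0.183  -0.0343]
y -0.03 panel top edge x [-0.183 -0.034]
y 0.05 panel top edge x [-0.1835 -0.0338]
y 0.08 panel top edge x [-0.1831 -0.0343]
clamp top x [-0.2136 -0.1842]
```

View pics/s11z.png

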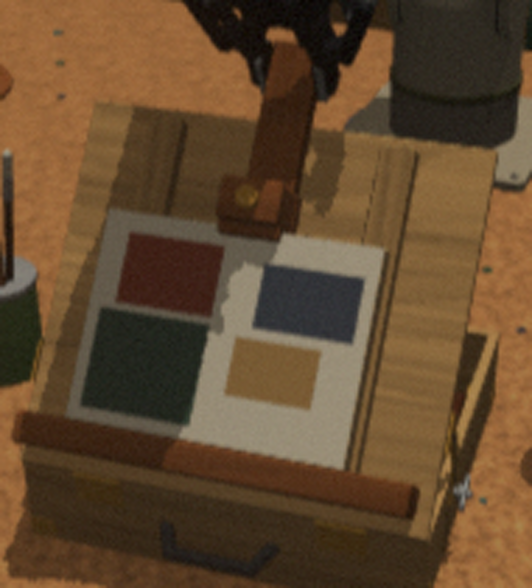

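The panel spans −0.183 to −0.034 in the lid frame (expected −0.185 to −0.035), square to within noise and flat. The clamp is against it and nothing moves. The lifting force reads low (about 1 N vertical), so I'll raise a further 5 mm (1°) along the arc to carry the lid more clearly and come closer to 50°.

```bash
python3 -m crank '[[0,0,0,0.6,0,-1.5,1],[0,-0.2,0,1.2,0,-3,1],[0,-0.5,0,1.9,0,-4.6,1],[0,-0.5,0,1.9,0,-4.6,1],[0,-0.5,0,1.9,0,-4.6,1],[0,-0.5,0,1.9,0,-4.6,1],[0,-0.5,0,1.9,0,-4.6,1],[0,-0.5,0,1.9,0,-4.6,1]]' 50; python3 -c "
from h import *
for i in range(3):
  st();s=telemetry.get_state();print(s['wrist_torque'].round(2),s['qd'].round(4)); im,d,P=snap('scene','s12_%d'%i); th=lidfit(P)"
```

```text
clock: 11.47
eef_pos: [0.591, 0.0512, 0.2975]
eef_rot: [0.012, 0.971, 0.048, -0.233]
ft_force: [-1.4, -4.0, -2.8]
opening: 0.0351
11.47 pos [0.591  0.0512 0.2975] lid [-1.903e-01  2.000e-04  2.275e-01] toolx [ 0.887  0.087 -0.453] z [-0.451 -0.046 -0.892] F [-1.77 -3.82 -2.78] open 0.0351 q [-0.07  0.62 -0.15  1.    0.04  2.   -1.67]
[-0.78  0.1   0.44] [-0.0011  0.0003  0.001  -0.0001  0.     -0.0012  0.0013]
lid deg from panel plane 49.92 z at mid 0.0434 resid 0.0015 5296
11.52 pos [0.591  0.0512 0.2975] lid [-1.904e-01  2.000e-04  2.275e-01] toolx [ 0.887  0.087 -0.453] z [-0.451 -0.046 -0.892] F [-3.27 -5.05 -2.96] open 0.0351 q [-0.07  0.62 -0.15  1.    0.04  2.   -1.67]
[-0.82  0.14  0.53] [-0.0015  0.0017  0.0015  0.0025 -0.001  -0.0008 -0.0004]
lid deg from panel plane 49.93 z at mid 0.0434 resid 0.0015 5301
11.57 pos [0.591  0.0512 0.2975] lid [-1.903e-01  2.000e-04  2.275e-01] toolx [ 0.887  0.087 -0.453] z [-0.451 -0.046 -0.892] F [-2.99 -4.99 -2.57] open 0.035 q [-0.07  0.62 -0.15  1.    0.04  2.   -1.67]
[-0.85  0.16  0.49] [ 0.0008  0.0008  0.0004  0.0018 -0.0003  0.0003 -0.0016]
lid deg from panel plane 49.92 z at mid 0.0434 resid 0.0016 5302
```

```bash
python3 -c "
from rig import ticket
print(ticket.sign_off())"
```

```text
the job is handed in; nothing more can be done
None
```

The panel is clamped home, and the arm is holding the lid up at about 50° for you to tighten the wing nuts. I handed the job in at about 11.6 s; no verdict comes back.

- **Pressing the panel home:** With the lid shut, I pushed the clamp along the mast with shut fingers. The force jumped from about 3 N to 19 N with no further travel. That is a little above the 10 to 15 N you gave. The clamp face stopped one panel length from the ledge, and the panel measured square within about 0.2°.
- **Raising the lid:** I gripped the mast end at 50 N and lifted the lid along the arc about the hinge. Joint 6 came up to its limit (2.055 of 2.06) but did not pass it, so I turned the tool back about 4° and raised the lid the last degree.
- **Last checks:**
  - The lid measured 49.9° from the panel plane, the same in three readings, with joint speeds about zero.
  - The grip opening was 35 mm on the 36 mm mast.
  - Before the last 1° of lift, the panel spanned −0.183 to −0.034 m from the hinge, against −0.185 to −0.035 expected. It lay flat, with the clamp against its edge.
  - I planned the path clear of the pots and jar, and they looked unmoved in the pictures; I did not re-measure them.

**Below expectation:** the wrist read only about 3 N vertically, against the 4 to 6 N expected for the lid. The total reading was about 5 to 7 N, and part of the load may be carried as a moment through the grip. I could not see the panel's foot behind the ledge directly.

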